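# Hang the keyhole shelf on the lamp power unit

## Robot

A 7-joint arm with a two-finger parallel gripper is mounted at the origin on the work surface. World frame = base frame: x ahead of the robot, y to its left, z up, the work surface at z = 0. Lengths are in m, angles in rad, forces in N, time in s.
With the tool pointing down it reaches from about 0.425 to 0.825 m from the base axis. Payload 3.6 kg.
Tool frame: the origin (TCP) lies midway between the tips of the shut fingers; the grasp point (between the pads) lies env.hold_point_z behind it (env.hold_point_z is the distance from the TCP to the grasp point, in m); z points along the fingers, y is the direction in which the jaws open and shut (so a half turn about z gives the same grasp; the last joint's range is limited). The gripper opens to 93 mm and grips with 3 to 60 N. Pads are 15 mm wide; open, the fingers measure 128 mm over their backs; the gripper's body (75 mm by 188 mm) begins 65 mm behind the grasp point.
Start: joints at [1.22, 0.615, -0.013, 1.423, 0.008, 1.103, -0.04], TCP at [0.207, -0.616, 0.219] pointing down, gripper open.
Joint ranges: [-3.12, 3.12], [-0.3, 2.06], [-1.34, 1.32], [0.26, 2.42], [-1.36, 4.5], [0.01, 1.98], [-2.84, 2.84]. Speed limits (rad/s): [2.79, 2.79, 3.14, 3.14, 3.14, 3.14, 3.14].

## Interface

Orientations are given as a 3x3 rotation matrix whose columns are the frame's x, y, z axes.
In Python, from workcell import env gives the robot as it stands. The module is installed in compiled form; this text tells all that it offers.
- The arm moves only by the tool arm_command, never from a script. Its argument "deltas" is text: rows parted by semicolons, each of 4 numbers parted by spaces: the shift along the world's x, y, z in units of 25 mm (1.0 is 25 mm), then the turn about the world's z in units of 5 degrees (1.0 is 5 degrees). In form: x y z yaw; .... A call has 1 to 12 rows; each row is the pose to reach, as a shift and turn from the pose commanded when the call began; what a row does not reach only later rows make up. A row lasts 1/10 s, in which the tool goes at most 50 mm and 8.59 degrees, less where a joint would pass 70% of its speed; a pose out of reach is approached as far as the arm can. A call with a gripper value outside its range is refused whole. "hand" is the closure, from 0 (fully open) to 1 (shut), set as the call begins (left out, the last holds). The fingers move at their own pace and stop on an object; "force" is the grip in N (left out, the last holds). Time passes only in rows, so rows that repeat a pose let the fingers close. It gives the time, the measured TCP pose, the force and the opening at its end, in the units of the state.
- env.state(): the state, without advancing time (a new reading comes with each control period).
- env.read_camera(name): name is "scene" or "side" or "wrist"; returns a dict with "img" (400x640x3 uint8, red, green, blue), "range_z" (400x640 float32, m along the optical axis (not along the pixel's ray), 0 where there is no reading), "camera_matrix" (3x3 intrinsics, pixels), "position" and "orientation" of the camera in the world. Camera axes: x right, y down, z forward; pixel columns grow to the right and rows downward; lengths in m; the calibration is good to about 2 mm. The wrist camera is an equidistant fisheye: a pixel r from the principal point sees the ray r / f radians off the axis. A picture is of the moment at which its call begins.
- env.sign_off(): hands the job in, once; it reports no verdict.
Trained networks look in the newest picture that a camera, given by its name, has taken for a name from the list of things; names that differ only in an ending like _2 or _b are one class to them, and where a whole thing is asked for, a point or a joint stands for the part that bears it (a point fixed in the world has none). Each returns a list of dicts, best first, with "p" (0 to 1); they miss things now and then, are a little off and sometimes report something else, mostly with a low value. They report only what shows in the picture. A call takes as long as a camera call. They do not tell look-alikes from the thing itself.
- env.masks_of(camera, thing): "region" (400x640 bool, what is visible of it) and "rect" ([centre column, centre row, width, height] in pixels, round what is visible of it).
The state is a dict: "t": time; "qpos": joint angles; "qvel": joint speeds; "joint_efforts": joint torques, N m; "ee_pos": TCP position; "orientation": TCP orientation; "ft_force": force on the tool from outside, world axes, zero at the start; "wrist_torque": the same for the moment, N m; "finger_gap": finger opening in m.
Only numpy, scipy, OpenCV 4.12 (cv2) and the standard library are available. Lean on these libraries where they do the work, as an engineer would, in place of code of your own. Each camera call takes 0.05 s, during which the arm holds its last target. There are 200 camera calls.

## Task

Pick up the small hang-on shelf, pass its keyhole over the spring-loaded screw on the front of the microscope's lamp power unit and slide it down until it is locked fully home, flat against the unit. Feel your way in gently without forcing it, let go of it hanging there, and leave the other things on the bench alone.

Things in the scene. Friction and masses are not known exactly. Their poses are not given: they have to be found in the camera images.
- divider (a point): Centre of the black upright divider of the loose aluminium shelf, the natural grip: 12 mm thick (y), 55 mm long (x), 64 mm high. Shelf axes: x from back plate to front, y sideways, z up. The shelf (0.2-0.37 kg) stands on its floor; underside 38 mm below this point. Floor 6 mm thick, 85 mm deep, 90 mm wide, 20 mm high side rims. The plate's back face is 52.5 mm behind (-x).
- slot_end (a point): Where the screw's axis lies once locked: closed upper end of the keyhole slot, on the back face of the shelf's back plate (5 mm thick, 90 mm wide, 114 mm high). Shelf axes. From the divider's centre it is 52.5 mm to -x and 56 mm up. On the plate's front, lips beside the slot, full height (3 mm) from this level up, have 11 mm long lead-in ramps just below it.
- opening (a point): Centre of the keyhole's wide opening (octagon, 24 mm across flats), on the back face of the shelf's back plate, 24 mm straight below slot_end and 70 mm above the shelf's underside. Shelf axes. From it a 9 mm wide slot runs straight up to its closed end.
- screw_slot (a point): Middle of a black horizontal adjusting slot (56 mm) in the unit's front face, on the face, 130 mm above the bench. x straight out of the face, y along it, z up. One steel screw stands out at this height, clamped immovably anywhere within 20 mm of this point to either side (y); not reported: find it by feel or eye. Shank 6 mm thick; head 20 mm across, underside 6 mm and front 10 mm off the face.
- unit_top (a point): Top middle of the lamp unit, a fixed white box 150 mm wide (y), 85 mm deep (x), 160 mm high; front (+x) looks away from the robot. The screw's head is sprung: it gives outward up to 6 mm, 6 N at first, 3 N per mm, so the lips go behind it. The last 15 mm down take a 5-20 N push, weight alone won't do. Summed contact force over 80 N (25 is the spring's clamping) bends the fixing: push under 30 N.
- oil_mid (a point): Bystander: small amber oil bottle, 32 mm across and 75 mm high, upright; the point is half-way up.
- insert_mid (a point): Bystander: flat black microscope stage frame, 110 by 160 by 8 mm; the point is its middle.
- mouse_mid (a point): Bystander: black computer mouse, 105 by 60 mm, 31 mm high; the point is half-way up.
Things that resemble listed ones, but are neither listed nor needed, are in the scene too. There is more than one size of the part that bears divider; the job needs the largest.

How it is judged:
On the way:
1. the shelf's back plate lies against the unit with the screw head through the wide opening of the keyhole (x of slot_end in the frame of screw_slot between -0.003 and 0.005 m and y of slot_end in the frame of screw_slot between -0.026 and 0.026 m and z of slot_end in the frame of screw_slot between 0.008 and 0.03 m), for 0.1 s.
At the end, for the whole second after the job is handed in: The shelf hangs at rest and released on the screw, its slot's upper end within 3 mm of the screw's height, its back plate within 3 mm of the unit's face and within 0.07 rad of flat and level, and within 24 mm sideways of the middle of the adjusting slot (x of slot_end in the frame of screw_slot between -0.002 and 0.003 m and y of slot_end in the frame of screw_slot between -0.024 and 0.024 m and z of slot_end in the frame of screw_slot between -0.003 and 0.003 m and angle between the x axis of slot_end and the x axis of screw_slot, either way round below 0.07 rad and angle between the z axis of slot_end and the z axis of screw_slot, either way round below 0.07 rad and linear speed of shelf below 0.01 m/s); the robot touches nothing.
It fails at once if the shelf and the unit with its screw pressed together with more than 80 N in all (contact force between shelf and unit above 80 N).
It fails at once if a bystander moved more than 25 mm (distance of any of oil_mid, insert_mid, mouse_mid from where it was at the start of the episode above 0.025 m).
It also fails if it takes over 70 s, if anything falls off the work surface, if the arm or the gripper's body presses on something with over 40 N, if the wrist force passes 120 N, or if a joint passes its speed limit or range.

## Working session

There is one attempt and no reset: what is moved stays moved. The work goes in short steps, Python scripts to look and compute and a tool call to move; the robot and the scene stay as the last step left them, time stands still between calls to the robot, and variables do not carry over. Pictures are saved under pics/ and viewed, about 8 in all and at most 12, crops included, and the job is handed in when it is done.

Besides the shell and the picture viewer there is one more tool, called after "Emit:" in YAML: its name, and indented under it one key for each argument. arm_command: Moves the arm, as the interface text tells. Its arguments: {"type":"object","properties":{"deltas":{"type":"string"},"hand":{"type":"number"},"force":{"type":"number"}},"required":["deltas"]}

```bash
mkdir -p pics
cat > h.py <<'E'
from workcell import env
import numpy as np, cv2
def pts(c):
    K=np.array(c["camera_matrix"]);z=c["range_z"];v,u=np.mgrid[0:400,0:640]
    P=np.stack([(u-K[0,2])/K[0,0]*z,(v-K[1,2])/K[1,1]*z,z],-1)
    return P@np.array(c["orientation"]).T+np.array(c["position"])
E
python3 - <<'E'
from h import *
ims=[]
for n in["scene","side"]:
    c=env.read_camera(n);P=pts(c);ims.append(c["img"][:,:,::-1]);np.savez(f"{n}.npz",P=P,**{k:c[k] for k in c})
    print(n,np.round(c["position"],3),np.round(c["orientation"],2).tolist(),c["camera_matrix"][0][0])
    for t in["divider","slot_end","opening","screw_slot","unit_top","oil_mid","insert_mid","mouse_mid"]:
        for d in env.masks_of(n,t):
            m=d["region"]&(c["range_z"]>0);q=P[m]
            print(t,round(d["p"],2),np.round(d["rect"]).astype(int).tolist(),np.round(np.percentile(q,[3,50,97],axis=0),3).tolist() if len(q) else None)
cv2.imwrite("pics/a.png",ims[0]);cv2.imwrite("pics/b.png",ims[1])
s=env.state();print(env.hold_point_z,s["t"],s["ee_pos"],s["orientation"],s["ft_force"],s["finger_gap"])
E
```

```text
scene [ 1.16  -0.098  0.63 ] [[0.16, 0.66, -0.73], [0.99, -0.09, 0.13], [0.02, -0.74, -0.67]] 403.24582124377076
divider 0.77 [233, 224, 52, 73] [[0.535, -0.205, 0.004], [0.542, -0.16, 0.03], [0.618, -0.119, 0.112]]
divider 0.76 [297, 213, 41, 46] [[0.486, -0.067, 0.001], [0.531, -0.03, 0.025], [0.566, 0.007, 0.083]]
divider 0.65 [241, 190, 38, 29] [[0.387, -0.187, 0.002], [0.448, -0.163, 0.064], [0.462, -0.128, 0.084]]
slot_end 0.96 [240, 192, 42, 31] [[0.396, -0.186, 0.004], [0.448, -0.161, 0.062], [0.461, -0.113, 0.083]]
slot_end 0.9 [234, 227, 51, 77] [[0.535, -0.204, 0.004], [0.542, -0.16, 0.031], [0.618, -0.118, 0.112]]
slot_end 0.82 [298, 210, 38, 48] [[0.512, -0.065, 0.003], [0.532, -0.029, 0.027], [0.566, 0.007, 0.083]]
opening 0.84 [240, 187, 38, 26] [[0.345, -0.192, -0.0], [0.447, -0.162, 0.062], [0.462, -0.114, 0.084]]
opening 0.81 [235, 228, 47, 72] [[0.535, -0.204, 0.004], [0.542, -0.16, 0.033], [0.617, -0.119, 0.113]]
opening 0.79 [296, 213, 40, 45] [[0.513, -0.066, 0.003], [0.532, -0.03, 0.028], [0.566, 0.007, 0.083]]
screw_slot 0.97 [365, 166, 75, 87] [[0.413, 0.047,
[... 1913 characters left out ...]
775, -0.031, 0.074]]
unit_top 0.93 [431, 283, 104, 151] [[0.393, 0.069, 0.022], [0.452, 0.167, 0.152], [0.502, 0.208, 0.161]]
oil_mid 0.76 [251, 206, 21, 36] [[0.749, -0.054, 0.001], [0.761, -0.038, 0.04], [0.778, -0.031, 0.075]]
insert_mid 0.76 [272, 182, 65, 53] [[0.696, -0.254, 0.001], [0.743, -0.169, 0.008], [0.805, -0.096, 0.01]]
mouse_mid 0.58 [214, 310, 73, 51] [[0.713, 0.149, 0.013], [0.756, 0.18, 0.028], [0.806, 0.204, 0.032]]
0.0188 0.9 [ 0.20685122 -0.61619599  0.21868579] [[ 9.48013852e-01  3.18229054e-01  7.64787678e-05]
 [ 3.18229057e-01 -9.48013854e-01 -2.13657811e-05]
 [ 6.57037191e-05  4.45928225e-05 -9.99999997e-01]] [ 0.21239011  0.45747422 -0.28743328] 0.09301753738142302
```

View pics/a.png

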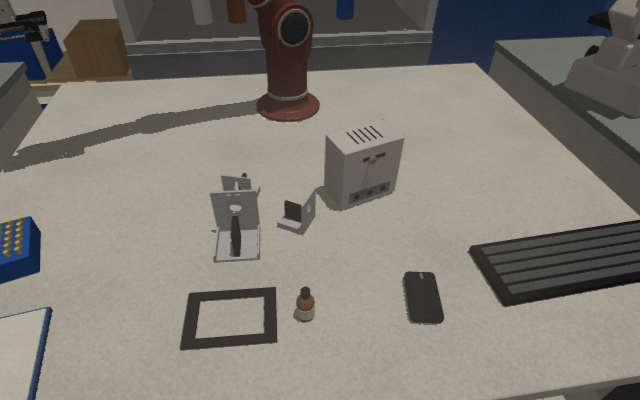

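View pics/b.png

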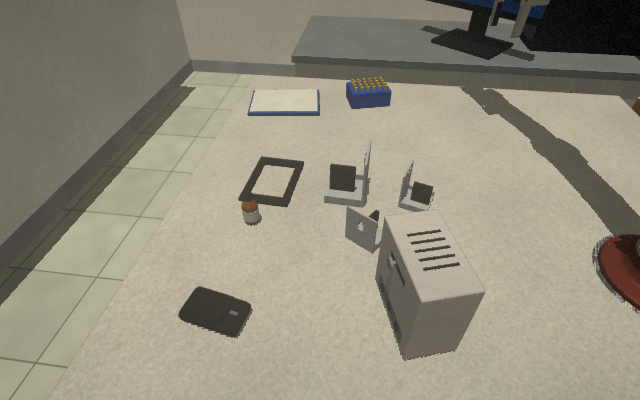

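The scene camera shows three shelf look-alikes: A at (236,225), B at (297,213) and C at (240,190). A's back plate is about 113 mm high against about 83 mm for B and C, so A fits the 114 mm plate. The unit is at (364,165), with the screw near (372,160). Next I measure A and the unit, and take one enlarged crop.

```bash
cat > m.py <<'E'
from h import *
def line(q,axis=None):
    c=q.mean(0);d=np.linalg.svd(q-c,full_matrices=False)[2][0];return c,d
for n in["scene","side"]:
    f=np.load(n+".npz");P=f["P"];I=f["img"].astype(int);ok=f["range_z"]>0
    x,y,z=P[...,0],P[...,1],P[...,2]
    box=ok&(x>.5)&(x<.66)&(y>-.23)&(y<-.09)
    d=box&(z>.015)&(z<.085)&(I.max(-1)<75)&(x>.553);q=P[d]
    print(n,"divider n",len(q),np.round(np.percentile(q,[2,50,98],axis=0),4).tolist(),"dir",line(q[:,:2])[1])
    top=d&(z>.066);q=P[top];print(" divtop",len(q),np.round(q.mean(0),4),np.round(np.percentile(q,[3,97],axis=0),4).tolist(),line(q[:,:2])[1])
    pl=box&(z>.085);q=P[pl];c,v=line(q[:,:2]);print(" plate",c,v,"extent",np.ptp((q[:,:2]-c)@v),np.round(np.percentile(q,[2,98],axis=0),4).tolist())
    fl=box&(z<.03)&(z>.0035);r=cv2.minAreaRect((P[fl][:,:2]*1000).astype(np.float32));print(" floor",r)
    ub=ok&(x>.36)&(x<.54)&(y>.02)&(y<.25)
    r=cv2.minAreaRect((P[ub&(z>.155)][:,:2]*1000).astype(np.float32));print(" unit top",r,np.median(P[ub&(z>.155)][:,2]))
    if n=="scene": pass
    b=cv2.boxPoints(r);cen=np.array(r[0])/1000
    # robust face fit: points well below top, on +x side
    g=P[ub&(z>.03)&(z<.15)]
    best=None
    rng=np.random.default_rng(0)
    for _ in range(500):
        a,bb=g[rng.integers(len(g),size=2),:2];t=bb-a
        if np.linalg.norm(t)<.05: continue
        nn=np.array([-t[1],t[0]])/np.linalg.norm(t)
        if abs(nn[0])<.7: continue
        m=abs((g[:,:2]-a)@nn)<.002
        if best is None or m.sum()>best.sum(): best=m
    c,v=line(g[best][:,:2]);v=v*np.sign(v[1]);nn=np.array([v[1],-v[0]]);print(" face",len(g),best.sum(),c,v,"yaw",np.degrees(np.arctan2(nn[1],nn[0])),"extent",np.percentile((g[best][:,:2]-c)@v,[1,99]))
    h=(g[:,:2]-c)@nn;s=g[(h>.006)&(h<.02)&(g[:,2]>.1)];print(" screw pts",len(s),s.mean(0) if len(s) else 0, "y'",((s[:,:2]-c)@v).mean() if len(s) else 0)
S=cv2.imread("pics/a.png");cv2.imwrite("pics/c.png",cv2.resize(S[120:270,205:415],(800,571),interpolation=cv2.INTER_CUBIC))
E
python3 m.py
```

```text
scene divider n 310 [[0.562, -0.1692, 0.0167], [0.6026, -0.1616, 0.0573], [0.6148, -0.1556, 0.0715]] dir [ 0.99497009 -0.10017245]
 divtop 128 [ 0.5883 -0.1623  0.0695] [[0.5617, -0.1678, 0.0671], [0.6131, -0.1562, 0.0722]] [ 0.99869246 -0.05112112]
 plate [ 0.53895903 -0.16002631] [-0.06708455 -0.99774729] extent 0.09008265488976752 [[0.5334, -0.2031, 0.0856], [0.5436, -0.1163, 0.1151]]
 floor ((592.6041870117188, -163.23294067382812), (90.56513214111328, 114.75511169433594), 86.69193267822266)
 unit top ((444.52069091796875, 126.31417846679688), (87.20501708984375, 151.95391845703125), 17.549942016601562) 0.16021920072390022
 face 3214 2221 [0.48489396 0.13592901] [-0.30547979  0.95219856] yaw 17.787031775193384 extent [-0.07009583  0.07539328]
 screw pts 57 [0.49584705 0.13243992 0.13147311] y' -0.006668260441140001
side divider n 538 [[0.5636, -0.1635, 0.0159], [0.5889, -0.1579, 0.0452], [0.6153, -0.1552, 0.0703]] dir [-0.99870757  0.05082508]
 divtop 84 [ 0.5887 -0.1599  0.0691] [[0.5648, -0.1649, 0.0663], [0.613, -0.1555, 0.0712]] [-0.99919158  0.04020189]
 plate [ 0.54059704 -0.14811127] [0.0610321 0.9981358] extent 0.09132477143923415 [[0.5354, -0.2008, 0.0858], [0.5453, -0.1146, 0.115]]
 floor ((579.501708984375, -162.28231811523438), (93.556396484375, 84.69503784179688), 86.33075714111328)
 unit top ((446.72491455078125, 126.4635009765625), (85.25235748291016, 150.33311462402344), 17.95953941345215) 0.15974040773400067
 face 5048 2521 [0.48316389 0.15027353] [-0.31053878  0.95056071] yaw 18.09170283106893 extent [-0.08224684  0.06266051]
 screw pts 75 [0.49773208 0.13490722 0.13314282] y' -0.019130596964513698
```

View pics/c.png

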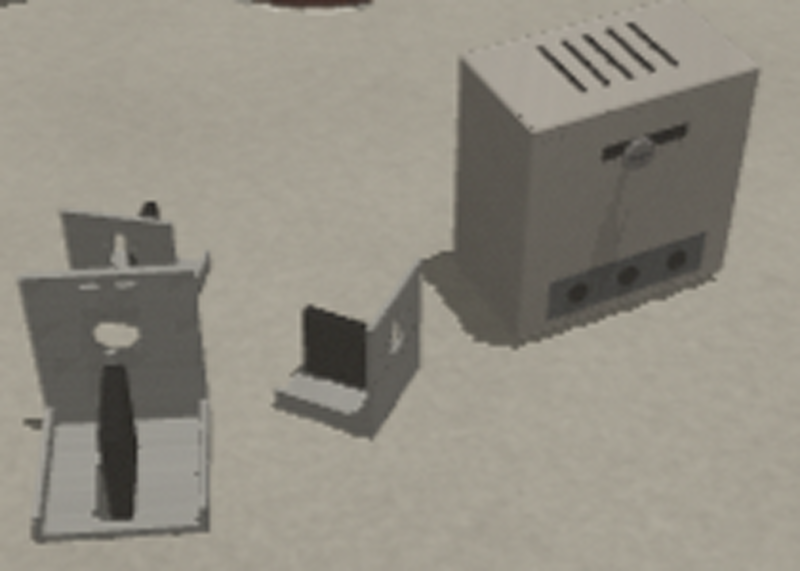

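Crop: A at crop (115,400) is clearly the biggest shelf, with the screw at crop (640,150), slightly left of its slot's middle. The measurements agree with the stated sizes: plate 90 mm wide and 115 mm high, unit 150 x 85 x 160.
- **Shelf A:** divider centre about (0.5885, -0.161), yaw about -3.5°.
- **Unit:** yaw about 17.9°, face middle about (0.486, 0.1395).
- **Screw:** y' about -9 mm.

I'll move above the divider now.

Emit:
arm_command:
  deltas: "15.27 18.2 -1 -4.41;15.27 18.2 -1 -4.41;15.27 18.2 -1 -4.41;15.27 18.2 -1 -4.41;15.27 18.2 -1 -4.41;15.27 18.2 -1 -4.41;15.27 18.2 -1 -4.41;15.27 18.2 -1 -4.41;15.27 18.2 -1 -4.41;15.27 18.2 -1 -4.41;15.27 18.2 -1 -4.41;15.27 18.2 -1 -4.41"
  hand: 0.45
  force: 60

```text
t: 2.1
ee_pos: [0.5902, -0.1585, 0.1938]
orientation: [[0.998, -0.059, 0.001], [-0.059, -0.998, 0.001], [0.001, -0.001, -1.0]]
ft_force: [-0.2, -0.3, -0.9]
finger_gap: 0.051
```

```bash
cat >> h.py <<'E'
def fpts(c):
    K=np.array(c["camera_matrix"]);z=c["range_z"];v,u=np.mgrid[0:400,0:640]
    a=(u-K[0,2])/K[0,0];b=(v-K[1,2])/K[1,1];r=np.hypot(a,b)+1e-9;k=np.tan(np.minimum(r,1.5))/r
    return np.stack([a*k*z,b*k*z,z],-1)@np.array(c["orientation"]).T+np.array(c["position"])
E
python3 - <<'E'
from h import *
s=env.state();print(s["ee_pos"],s["orientation"][:,1] if hasattr(s["orientation"],"shape") else s["orientation"],s["qpos"])
c=env.read_camera("wrist");P=fpts(c);I=c["img"].astype(int);ok=c["range_z"]>0
x,y,z=[P[...,i] for i in range(3)]
cv2.imwrite("pics/w1.png",c["img"][:,:,::-1])
d=ok&(z>.06)&(z<.08)&(x>.55)&(x<.63)&(y>-.2)&(y<-.12)&(I.max(-1)<80)
q=P[d];print(len(q),np.percentile(q,[2,50,98],axis=0).round(4).tolist(),cv2.minAreaRect((q[:,:2]*1000).astype(np.float32)))
p=ok&(z>.1)&(z<.12)&(x>.5)&(x<.57)&(y>-.23)&(y<-.09);q=P[p];print(len(q),cv2.minAreaRect((q[:,:2]*1000).astype(np.float32)),np.median(q[:,2]))
E
```

```text
[ 0.59021704 -0.15845366  0.19375177] [-5.93198280e-02 -9.98238778e-01 -7.07590617e-04] [ 0.19576049  0.57617496  0.05119161  1.578386   -0.03443907  0.98715508
 -1.37249059]
568 [[0.5607, -0.1698, 0.0695], [0.5848, -0.164, 0.0718], [0.6143, -0.1587, 0.0733]] ((587.2235107421875, -164.9597930908203), (10.94284439086914, 55.48874282836914), 86.57184600830078)
1110 ((539.9105834960938, -156.4022979736328), (79.32275390625, 8.913215637207031), 86.7546157836914) 0.1124386553487123
```

View pics/w1.png

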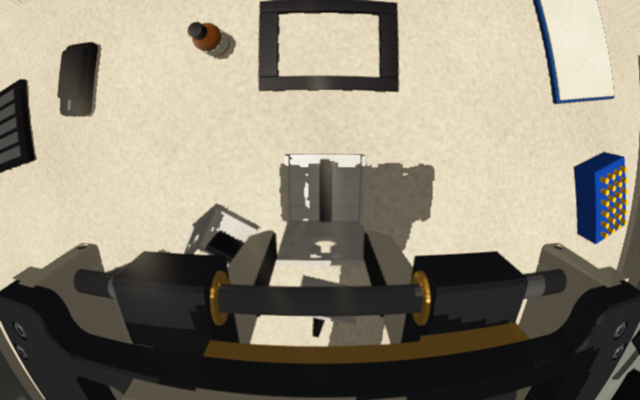

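Emit:
arm_command:
  deltas: "0.06 -0.04 -1 0;0.06 -0.04 -2.5 0;0.06 -0.04 -4 0;0.06 -0.04 -5 0;0.06 -0.04 -5.8 0;0.06 -0.04 -6.4 0;0.06 -0.04 -6.6 0;0.06 -0.04 -6.6 0;0.06 -0.04 -6.6 0"

```text
t: 3.05
ee_pos: [0.5909, -0.1625, 0.0297]
orientation: [[0.998, -0.061, 0.002], [-0.061, -0.998, -0.001], [0.002, 0.0, -1.0]]
ft_force: [-0.3, -0.4, 1.4]
finger_gap: 0.0511
```

Emit:
arm_command:
  deltas: "0 0 0 0;0 0 0 0;0 0 0 0;0 0 0 0;0 0 0 0;0 0 0 0"
  hand: 1
  force: 60

```text
t: 3.65
ee_pos: [0.5901, -0.1626, 0.0287]
orientation: [[0.998, -0.061, 0.0], [-0.061, -0.998, -0.0], [0.0, 0.0, -1.0]]
ft_force: [-0.4, -1.0, 0.5]
finger_gap: 0.0116
```

Emit:
arm_command:
  deltas: "0 0 1 0;0 0 2.5 0;0 0 4.2 0.2;0.3 2 4.4 1;0.3 4 4.4 2;0.3 6 4.4 3;0.3 8 4.4 4;0.3 10 4.4 4.28;0.3 12 4.4 4.28;0.3 13.1 4.4 4.28;0.3 13.1 4 4.28;0.3 13.1 4 4.28"

```text
t: 4.85
ee_pos: [0.5955, 0.1656, 0.1264]
orientation: [[0.951, 0.31, -0.005], [0.31, -0.951, -0.002], [-0.005, 0.0, -1.0]]
ft_force: [-0.3, -1.5, -4.1]
finger_gap: 0.0121
```

Emit:
arm_command:
  deltas: "0 0 -1 0;0 0 -1.6 0;0 0 -1.6 0;0 0 -1.6 0"

```text
t: 5.25
ee_pos: [0.5978, 0.1633, 0.0886]
orientation: [[0.952, 0.305, -0.0], [0.305, -0.952, -0.001], [-0.001, 0.001, -1.0]]
ft_force: [-0.1, -0.9, -2.9]
finger_gap: 0.0116
```

Run:
```python
from h import *
n=np.array([np.cos(np.radians(17.9)),np.sin(np.radians(17.9))]);v=np.array([-n[1],n[0]]);F=np.array([.486,.1395])
s=env.state();print(s["ee_pos"],np.degrees(np.arctan2(*s["orientation"][[1,0],1])),s["ft_force"],s["finger_gap"])
ims=[]
for nm in["scene","side","wrist"]:
    c=env.read_camera(nm);P=(fpts if nm=="wrist" else pts)(c);I=c["img"].astype(int);ok=c["range_z"]>0
    if nm!="wrist":ims.append(c["img"][:,:,::-1])
    z=P[...,2];h=(P[...,:2]-F)@n;y=(P[...,:2]-F)@v
    d=ok&(h>.085)&(h<.19)&(abs(y)<.1)&(z>.05)&(z<.2)
    pl=d&(h<.12)&(h>.05)&(z>.09)&(z<.18)&(I.min(-1)>85)
    q=np.stack([h[pl],y[pl],z[pl]],-1)
    if len(q)>20:
        cc=np.median(q,0);A=np.c_[q[:,1:],np.ones(len(q))];k=abs(q[:,0]-cc[0])<.012
        sol=np.linalg.lstsq(A[k],q[k,0],rcond=None)[0]
        print(nm,"plate",len(q),cc.round(4),np.percentile(q,[2,98],axis=0).round(4).tolist(),"slopes dy,dz",sol.round(4))
    dv=d&(I.max(-1)<70)&(h>.11)&(h<.17)&(z>.07)&(z<.135)&(abs(y)<.03);print(nm,"div",dv.sum(),np.percentile(np.stack([h[dv],y[dv],z[dv]],-1),[2,50,98],axis=0).round(4).tolist() if dv.sum() else 0)
a=cv2.resize(ims[0][80:230,290:490],(400,300),interpolation=cv2.INTER_CUBIC);b=cv2.resize(ims[1][150:360,300:520],(400,382),interpolation=cv2.INTER_CUBIC)
o=np.zeros((382,800,3),np.uint8);o[:300,:400]=a;o[:,400:]=b;cv2.imwrite("pics/d.png",o)
```

```text
[0.59782496 0.16334818 0.0886122 ] -72.24424677649637 [-0.12335372 -0.87663629 -2.89665686] 0.01163745956280958
scene div 309 [[0.1123, -0.0177, 0.0713], [0.132, -0.0156, 0.1056], [0.1392, -0.0045, 0.1316]]
side plate 86 [0.1028 0.0741 0.1776] [[0.0862, 0.0728, 0.1738], [0.1192, 0.0752, 0.1798]] slopes dy,dz [-1.0902 -0.3326  0.2425]
side div 0 0
wrist plate 41 [0.1133 0.0657 0.1767] [[0.1056, -0.0908, 0.1753], [0.1197, 0.0671, 0.1781]] slopes dy,dz [-0.0043 -0.7947  0.2536]
wrist div 2372 [[0.1126, -0.0185, 0.0799], [0.1319, -0.0114, 0.1322], [0.1397, -0.0046, 0.1338]]
```

View pics/d.png

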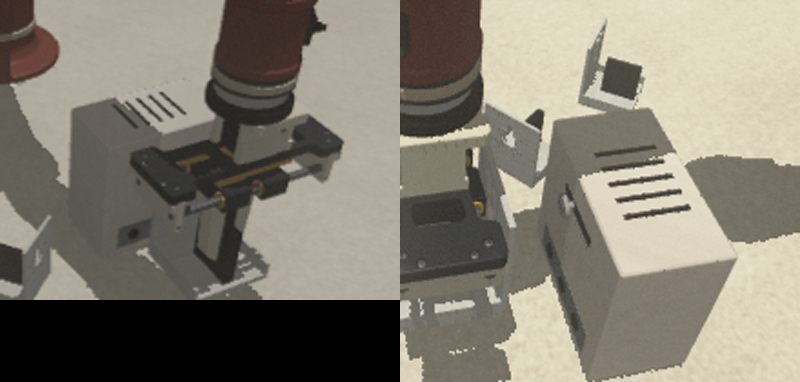

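The shelf is held level at the right height in front of the unit. I'll move in along the face normal, (-0.952, -0.307), and watch the force.

Emit:
arm_command:
  deltas: "-0.4 -0.12 0 0;-0.8 -0.25 0 0;-1.2 -0.37 0 0;-1.5 -0.47 0 0;-1.5 -0.47 0 0;-1.5 -0.47 0 0;-1.5 -0.47 0 0"

```text
t: 6.1
ee_pos: [0.5609, 0.1538, 0.0889]
orientation: [[0.952, 0.307, 0.001], [0.307, -0.952, 0.001], [0.002, -0.0, -1.0]]
ft_force: [-0.3, -0.7, -3.3]
finger_gap: 0.0118
```

```bash
cat > st.py <<'E'
from h import *
s=env.state();a=np.radians(17.9);n=np.array([np.cos(a),np.sin(a)]);v=np.array([-n[1],n[0]]);r=s["ee_pos"][:2]-np.array([.486,.1395]);f=s["ft_force"]
print("t %.2f h %.4f y %.4f z %.4f yaw %.2f"%(s["t"],r@n,r@v,s["ee_pos"][2],np.degrees(np.arctan2(*s["orientation"][[1,0],1]))+90-0),"F n %.1f y %.1f z %.1f"%(f[:2]@n,f[:2]@v,f[2]),"T",np.round(s["wrist_torque"],2))
E
python3 st.py
python3 - <<'E'
from h import *
c=env.read_camera("scene")["img"][:,:,::-1];d=env.read_camera("side")["img"][:,:,::-1]
o=np.zeros((500,800,3),np.uint8);o[:,:400]=cv2.resize(c[110:235,320:420],(400,500),interpolation=cv2.INTER_CUBIC);o[:,400:]=cv2.resize(d[190:315,330:430],(400,500),interpolation=cv2.INTER_CUBIC)
cv2.imwrite("pics/e.png",o)
E
```

```text
t 6.10 h 0.0757 y -0.0094 z 0.0889 yaw 17.90 F n -0.5 y -0.5 z -3.3 T [-0.01 -0.03 -0.03]
```

View pics/e.png

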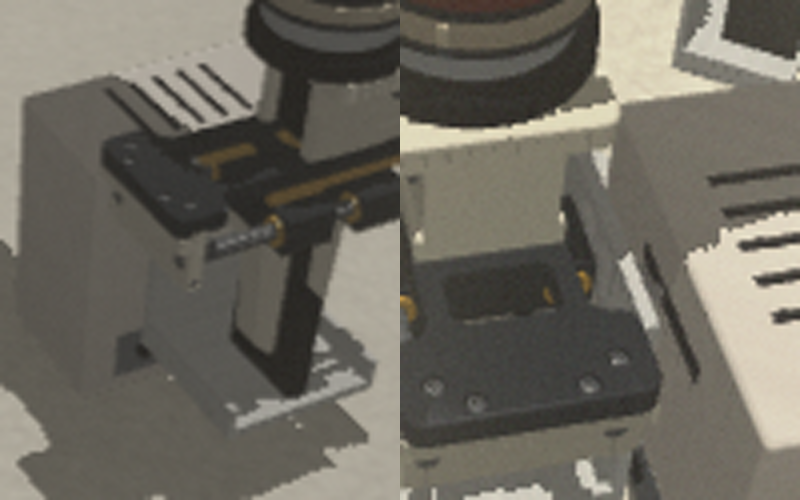

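Emit:
arm_command:
  deltas: "-0.15 -0.05 0 0;-0.3 -0.1 0 0;-0.38 -0.12 0 0;-0.42 -0.135 0 0;-0.46 -0.15 0 0;-0.46 -0.15 0 0"

```text
t: 6.8
ee_pos: [0.5485, 0.1498, 0.0887]
orientation: [[0.952, 0.307, 0.0], [0.307, -0.952, 0.0], [0.0, -0.0, -1.0]]
ft_force: [-0.1, 0.1, -3.3]
finger_gap: 0.0116
```

```bash
python3 st.py
```

```text
t 6.80 h 0.0626 y -0.0094 z 0.0887 yaw 17.90 F n -0.1 y 0.1 z -3.3 T [ 0.03 -0.09  0.04]
```

Emit:
arm_command:
  deltas: "-0.06 -0.02 0 0;-0.08 -0.025 0 0;-0.08 -0.025 0 0"

```text
t: 7.1
ee_pos: [0.5465, 0.1492, 0.0887]
orientation: [[0.952, 0.307, -0.0], [0.307, -0.952, 0.0], [-0.0, -0.0, -1.0]]
ft_force: [0.8, 0.0, -2.7]
finger_gap: 0.0116
```

```bash
python3 st.py
```

```text
t 7.10 h 0.0605 y -0.0094 z 0.0887 yaw 17.91 F n 0.8 y -0.2 z -2.7 T [ 0.01 -0.06  0.01]
```

Emit:
arm_command:
  deltas: "-0.04 -0.012 0 0;-0.08 -0.025 0 0;-0.08 -0.025 0 0"

```text
t: 7.4
ee_pos: [0.5444, 0.1485, 0.0886]
orientation: [[0.952, 0.307, -0.0], [0.307, -0.952, -0.0], [-0.0, -0.0, -1.0]]
ft_force: [0.5, 0.0, -2.2]
finger_gap: 0.0118
```

```bash
python3 st.py
```

```text
t 7.40 h 0.0583 y -0.0094 z 0.0886 yaw 17.91 F n 0.4 y -0.1 z -2.2 T [ 0.   -0.08  0.01]
```

Emit:
arm_command:
  deltas: "-0.04 -0.012 0 0;-0.08 -0.025 0 0;-0.08 -0.025 0 0"

```text
t: 7.7
ee_pos: [0.5423, 0.1479, 0.0886]
orientation: [[0.952, 0.308, -0.0], [0.308, -0.952, -0.0], [-0.0, -0.0, -1.0]]
ft_force: [0.5, 0.6, -3.0]
finger_gap: 0.0114
```

```bash
python3 st.py
```

```text
t 7.70 h 0.0562 y -0.0093 z 0.0886 yaw 17.91 F n 0.7 y 0.4 z -3.0 T [ 0.03 -0.13 -0.05]
```

Emit:
arm_command:
  deltas: "-0.04 -0.012 0 0;-0.06 -0.02 0 0;-0.06 -0.02 0 0"

```text
t: 8.0
ee_pos: [0.5409, 0.1474, 0.0886]
orientation: [[0.952, 0.307, -0.0], [0.307, -0.952, 0.0], [-0.0, -0.0, -1.0]]
ft_force: [-0.6, 0.1, -3.3]
finger_gap: 0.0118
```

```bash
python3 st.py
```

```text
t 8.00 h 0.0547 y -0.0094 z 0.0886 yaw 17.90 F n -0.5 y 0.3 z -3.3 T [-0.01 -0.08 -0.08]
```

Emit:
arm_command:
  deltas: "-0.03 -0.01 0 0;-0.04 -0.013 0 0;-0.04 -0.013 0 0"

```text
t: 8.3
ee_pos: [0.5402, 0.1471, 0.0887]
orientation: [[0.952, 0.307, 0.0], [0.307, -0.952, 0.0], [0.0, -0.0, -1.0]]
ft_force: [-0.3, 0.0, -2.6]
finger_gap: 0.0119
```

```bash
python3 st.py
```

```text
t 8.30 h 0.0539 y -0.0094 z 0.0887 yaw 17.90 F n -0.3 y 0.1 z -2.6 T [ 0.02 -0.08  0.02]
```

Emit:
arm_command:
  deltas: "-0.03 -0.01 0 0;-0.04 -0.013 0 0;-0.04 -0.013 0 0"

```text
t: 8.6
ee_pos: [0.5402, 0.1471, 0.0888]
orientation: [[0.952, 0.307, 0.002], [0.307, -0.952, 0.001], [0.003, -0.0, -1.0]]
ft_force: [2.6, 0.3, -5.2]
finger_gap: 0.0115
```

```bash
python3 st.py
```

```text
t 8.60 h 0.0539 y -0.0094 z 0.0888 yaw 17.90 F n 2.6 y -0.5 z -5.2 T [ 0.23 -0.68 -0.01]
```

Emit:
arm_command:
  deltas: "0 0 -0.1 0;0 0 -0.2 0;0 0 -0.2 0"

```text
t: 8.9
ee_pos: [0.5401, 0.1471, 0.0838]
orientation: [[0.952, 0.307, 0.002], [0.307, -0.952, 0.001], [0.002, -0.0, -1.0]]
ft_force: [3.5, 1.5, -2.1]
finger_gap: 0.0118
```

```bash
python3 st.py
```

```text
t 8.90 h 0.0538 y -0.0094 z 0.0838 yaw 17.90 F n 3.8 y 0.4 z -2.1 T [ 0.19 -0.77 -0.04]
```

Emit:
arm_command:
  deltas: "0 0 -0.08 0;0 0 -0.12 0;0 0 -0.12 0"

```text
t: 9.2
ee_pos: [0.54, 0.1471, 0.0809]
orientation: [[0.952, 0.307, 0.002], [0.307, -0.952, 0.001], [0.002, -0.0, -1.0]]
ft_force: [4.7, 1.9, -0.1]
finger_gap: 0.0117
```

```bash
python3 st.py
```

```text
t 9.20 h 0.0538 y -0.0093 z 0.0809 yaw 17.90 F n 5.0 y 0.3 z -0.1 T [ 0.24 -0.84 -0.09]
```

Emit:
arm_command:
  deltas: "0 0 -0.06 0;0 0 -0.1 0;0 0 -0.1 0"

```text
t: 9.5
ee_pos: [0.54, 0.1471, 0.0786]
orientation: [[0.952, 0.307, 0.002], [0.307, -0.952, 0.001], [0.002, -0.0, -1.0]]
ft_force: [5.2, 2.2, 0.5]
finger_gap: 0.0113
```

```bash
python3 st.py
```

```text
t 9.50 h 0.0537 y -0.0094 z 0.0786 yaw 17.89 F n 5.6 y 0.5 z 0.5 T [ 0.24 -0.77 -0.09]
```

Emit:
arm_command:
  deltas: "0 0 -0.05 0;0 0 -0.08 0;0 0 -0.08 0"

```text
t: 9.8
ee_pos: [0.54, 0.147, 0.0771]
orientation: [[0.952, 0.307, 0.002], [0.307, -0.952, 0.001], [0.002, -0.0, -1.0]]
ft_force: [4.1, 2.4, 5.2]
finger_gap: 0.0117
```

```bash
python3 st.py
```

```text
t 9.80 h 0.0537 y -0.0094 z 0.0771 yaw 17.89 F n 4.6 y 1.0 z 5.2 T [ 0.16 -0.46 -0.09]
```

Emit:
arm_command:
  deltas: "0 0 -0.05 0;0 0 -0.08 0;0 0 -0.08 0"

```text
t: 10.1
ee_pos: [0.54, 0.1471, 0.0757]
orientation: [[0.952, 0.307, 0.002], [0.307, -0.952, 0.001], [0.002, 0.0, -1.0]]
ft_force: [2.4, 0.9, 9.7]
finger_gap: 0.0112
```

```bash
python3 st.py
```

```text
t 10.10 h 0.0537 y -0.0094 z 0.0757 yaw 17.89 F n 2.6 y 0.1 z 9.7 T [ 0.05 -0.2  -0.04]
```

Emit:
arm_command:
  deltas: "0 0 -0.05 0;0 0 -0.08 0;0 0 -0.08 0"

```text
t: 10.4
ee_pos: [0.54, 0.147, 0.074]
orientation: [[0.952, 0.307, 0.002], [0.307, -0.952, 0.001], [0.002, 0.0, -1.0]]
ft_force: [2.6, 0.9, 10.7]
finger_gap: 0.012
```

```bash
python3 st.py
```

```text
t 10.40 h 0.0537 y -0.0095 z 0.0740 yaw 17.89 F n 2.8 y 0.1 z 10.7 T [ 0.   -0.14 -0.07]
```

Emit:
arm_command:
  deltas: "0 0 -0.05 0;0 0 -0.08 0;0 0 -0.08 0"

```text
t: 10.7
ee_pos: [0.54, 0.147, 0.0721]
orientation: [[0.952, 0.307, 0.002], [0.307, -0.952, 0.001], [0.002, 0.0, -1.0]]
ft_force: [2.0, 0.2, 9.9]
finger_gap: 0.0119
```

```bash
python3 st.py
```

```text
t 10.70 h 0.0537 y -0.0095 z 0.0721 yaw 17.89 F n 2.0 y -0.4 z 9.9 T [ 0.04 -0.11 -0.09]
```

Emit:
arm_command:
  deltas: "0 0 -0.05 0;0 0 -0.08 0;0 0 -0.08 0"

```text
t: 11.0
ee_pos: [0.54, 0.147, 0.0701]
orientation: [[0.952, 0.307, 0.002], [0.307, -0.952, 0.001], [0.002, 0.0, -1.0]]
ft_force: [2.9, 1.7, 11.0]
finger_gap: 0.0117
```

```bash
python3 st.py
python3 - <<'E'
from h import *
for n in("scene","side"):
    c=env.read_camera(n);np.savez(n+"2.npz",P=pts(c),**{k:c[k] for k in c})
c=np.load("scene2.npz");P=c["P"];a=np.radians(17.9);n=np.array([np.cos(a),np.sin(a)]);v=np.array([-n[1],n[0]]);F=np.array([.486,.1395])
h=(P[...,:2]-F)@n;y=(P[...,:2]-F)@v;z=P[...,2];ok=c["range_z"]>0
m=ok&(h>.01)&(h<.1)&(y>-.06)&(y<.04)&(z>.02)&(z<.075);
q=np.stack([h[m],y[m],z[m]],-1);print(m.sum(),np.percentile(q,[1,50,99],axis=0).round(4).tolist())
k=m&(h>.07)&(y<-.025)&(y>-.045);print("floor top z",np.percentile(z[k],[10,50,90]))
for lo in(.02,.04,.06,.08):
    k=m&(h>lo)&(h<lo+.02)&(y<-.02)&(y>-.048)&(z<.06);print(lo,k.sum(),np.median(z[k]) if k.sum() else 0)
E
```

```text
t 11.00 h 0.0537 y -0.0095 z 0.0701 yaw 17.89 F n 3.3 y 0.7 z 11.0 T [ 0.04 -0.13 -0.12]
932 [[0.0119, -0.0541, 0.0417], [0.0613, -0.0173, 0.0487], [0.084, 0.0364, 0.0719]]
floor top z [0.04340364 0.04718773 0.04922989]
0.02 56 0.04753980340984204
0.04 57 0.04781602430738097
0.06 67 0.04769523303234047
0.08 36 0.04622084473966587
```

The floor top measures z ≈ 0.0475 against an expected 0.0474, and it's level. So the shelf moves with the gripper, with no slip. About 5.5 mm is left.

Emit:
arm_command:
  deltas: "0 0 -0.05 0;0 0 -0.08 0;0 0 -0.08 0"

```text
t: 11.4
ee_pos: [0.54, 0.147, 0.0682]
orientation: [[0.952, 0.307, 0.002], [0.307, -0.952, 0.001], [0.002, 0.0, -1.0]]
ft_force: [2.4, 0.7, 12.3]
finger_gap: 0.0114
```

```bash
python3 st.py
```

```text
t 11.40 h 0.0537 y -0.0095 z 0.0682 yaw 17.89 F n 2.5 y -0.1 z 12.3 T [ 0.   -0.07 -0.03]
```

Emit:
arm_command:
  deltas: "0 0 -0.04 0;0 0 -0.06 0;0 0 -0.06 0"

```text
t: 11.7
ee_pos: [0.54, 0.147, 0.0669]
orientation: [[0.952, 0.307, 0.002], [0.307, -0.952, 0.001], [0.003, 0.0, -1.0]]
ft_force: [2.8, 1.6, 12.9]
finger_gap: 0.0115
```

```bash
python3 st.py
```

```text
t 11.70 h 0.0537 y -0.0095 z 0.0669 yaw 17.89 F n 3.1 y 0.7 z 12.9 T [ 0.02  0.01 -0.07]
```

Emit:
arm_command:
  deltas: "0 0 -0.02 0;0 0 -0.04 0;0 0 -0.04 0"

```text
t: 12.0
ee_pos: [0.54, 0.147, 0.0659]
orientation: [[0.952, 0.307, 0.002], [0.307, -0.952, 0.001], [0.003, 0.0, -1.0]]
ft_force: [2.2, 1.5, 14.0]
finger_gap: 0.0113
```

```bash
python3 st.py
```

```text
t 12.00 h 0.0537 y -0.0095 z 0.0659 yaw 17.89 F n 2.6 y 0.8 z 14.0 T [-0.04  0.05 -0.07]
```

Emit:
arm_command:
  deltas: "0 0 -0.03 0;0 0 -0.03 0;0 0 -0.03 0"

```text
t: 12.3
ee_pos: [0.54, 0.147, 0.0652]
orientation: [[0.952, 0.307, 0.002], [0.307, -0.952, 0.001], [0.003, 0.0, -1.0]]
ft_force: [2.5, 0.5, 12.9]
finger_gap: 0.0119
```

```bash
python3 st.py
```

```text
t 12.30 h 0.0537 y -0.0095 z 0.0652 yaw 17.89 F n 2.5 y -0.3 z 12.9 T [ 0.02 -0.   -0.07]
```

Emit:
arm_command:
  deltas: "0 0 -0.03 0;0 0 -0.03 0;0 0 -0.03 0"

```text
t: 12.6
ee_pos: [0.54, 0.1469, 0.0645]
orientation: [[0.952, 0.307, 0.002], [0.307, -0.952, 0.001], [0.002, 0.0, -1.0]]
ft_force: [1.4, 0.7, 14.4]
finger_gap: 0.0117
```

```bash
python3 st.py
```

```text
t 12.60 h 0.0537 y -0.0095 z 0.0645 yaw 17.89 F n 1.6 y 0.3 z 14.4 T [-0.06  0.06 -0.09]
```

Emit:
arm_command:
  deltas: "0 0 -0.03 0;0 0 -0.03 0;0 0 -0.03 0"

```text
t: 12.9
ee_pos: [0.54, 0.1469, 0.0643]
orientation: [[0.952, 0.307, 0.003], [0.307, -0.952, 0.001], [0.003, 0.0, -1.0]]
ft_force: [1.1, -0.3, 18.1]
finger_gap: 0.0115
```

```bash
python3 st.py
```

```text
t 12.90 h 0.0537 y -0.0095 z 0.0643 yaw 17.88 F n 1.0 y -0.6 z 18.1 T [-0.07  0.21 -0.09]
```

Firm stop: z stalls at 24.4 mm of travel as the force climbs, against the expected 24 mm. I'll unload the arm, open the fingers, then lift straight up.

Emit:
arm_command:
  deltas: "0.02 0.006 0.05 0;0.04 0.013 0.08 0;0.04 0.013 0.08 0;0.04 0.013 0.08 0"

```text
t: 13.3
ee_pos: [0.5399, 0.1469, 0.0643]
orientation: [[0.952, 0.307, 0.0], [0.307, -0.952, -0.0], [0.0, 0.0, -1.0]]
ft_force: [1.4, 0.2, 7.8]
finger_gap: 0.0118
```

```bash
python3 st.py
```

```text
t 13.30 h 0.0536 y -0.0095 z 0.0643 yaw 17.89 F n 1.4 y -0.2 z 7.8 T [ 0.1  -0.33 -0.06]
```

Emit:
arm_command:
  deltas: "0 0 0 0;0 0 0 0;0 0 0 0;0 0 0 0;0 0 0 0"
  hand: 0.5

```text
t: 13.8
ee_pos: [0.5395, 0.1469, 0.063]
orientation: [[0.952, 0.307, -0.001], [0.307, -0.952, -0.0], [-0.001, -0.0, -1.0]]
ft_force: [-0.2, -0.6, 0.4]
finger_gap: 0.0453
```

```bash
python3 st.py
```

```text
t 13.80 h 0.0532 y -0.0094 z 0.0630 yaw 17.91 F n -0.4 y -0.5 z 0.4 T [-0.03 -0.03  0.01]
```

Emit:
arm_command:
  deltas: "0 0 0.5 0;0 0 1.5 0;0 0 3 0;0 0 4.5 0;0 0 6 0;2 0 7.5 0;4 -2 8 0;4 -4 8 0;4 -6 8 0;4 -8 8 0;4 -8 8 0"

```text
t: 14.9
ee_pos: [0.6395, -0.0609, 0.2644]
orientation: [[0.954, 0.299, 0.0], [0.299, -0.954, -0.005], [-0.001, 0.005, -1.0]]
ft_force: [-0.0, 0.7, -0.7]
finger_gap: 0.0464
```

```bash
python3 st.py
python3 - <<'E'
from h import *
F=np.array([.486,.1395]);a=np.radians(17.9);n=np.array([np.cos(a),np.sin(a)]);v=np.array([-n[1],n[0]])
ims=[]
for nm in("scene","side"):
    c=env.read_camera(nm);ims.append(c["img"][:,:,::-1]);P=pts(c);h=(P[...,:2]-F)@n;y=(P[...,:2]-F)@v;z=P[...,2];ok=c["range_z"]>0
    f=ok&(h>.02)&(h<.08)&(y>-.045)&(y<-.02)&(z>.03)&(z<.06);fr=ok&(h>.078)&(h<.1)&(abs(y)<.055)&(z>.02)&(z<.07)
    pl=ok&(h>.001)&(h<.012)&(z>.09)&(z<.118)&(y>-.05)&(y<-.025)
    print(nm,"floor z",f.sum(),np.median(z[f]),"plate h",pl.sum(),np.median(h[pl]) if pl.sum() else 0,"front edge h,y",np.percentile(h[fr],98),np.percentile(y[fr],[2,98]))
    A=np.c_[h[f],y[f],np.ones(f.sum())];print(" floor slopes",np.linalg.lstsq(A,z[f],rcond=None)[0])
    for t in("oil_mid","insert_mid","mouse_mid"):
        for d in env.masks_of(nm,t)[:1]:print(t,np.round(d["rect"]).astype(int).tolist(),np.median(P[d["region"]&ok],axis=0).round(3))
o=np.zeros((500,800,3),np.uint8);o[:,:400]=cv2.resize(ims[0][110:235,320:420],(400,500),interpolation=cv2.INTER_CUBIC);o[:,400:]=cv2.resize(ims[1][190:315,330:430],(400,500),interpolation=cv2.INTER_CUBIC)
cv2.imwrite("pics/f.png",o)
E
```

```text
t 14.90 h 0.0845 y -0.2378 z 0.2644 yaw 17.41 F n 0.2 y 0.6 z -0.7 T [-0.03  0.   -0.02]
scene floor z 172 0.04180052476011914 plate h 103 0.0028592899647193284 front edge h,y 0.0840366987556761 [-0.05380495  0.03592169]
 floor slopes [-0.00496232 -0.02165093  0.04136575]
oil_mid [304, 303, 21, 33] [ 0.771 -0.048  0.045]
insert_mid [229, 318, 93, 63] [ 0.758 -0.18   0.008]
mouse_mid [425, 298, 47, 56] [0.776 0.165 0.028]
side floor z 31 0.04164400689555481 plate h 63 0.005620064939275782 front edge h,y 0.08580496881855562 [-0.05214842  0.03524013]
 floor slopes [-0.07470678 -0.01755522  0.0466312 ]
```

View pics/f.png

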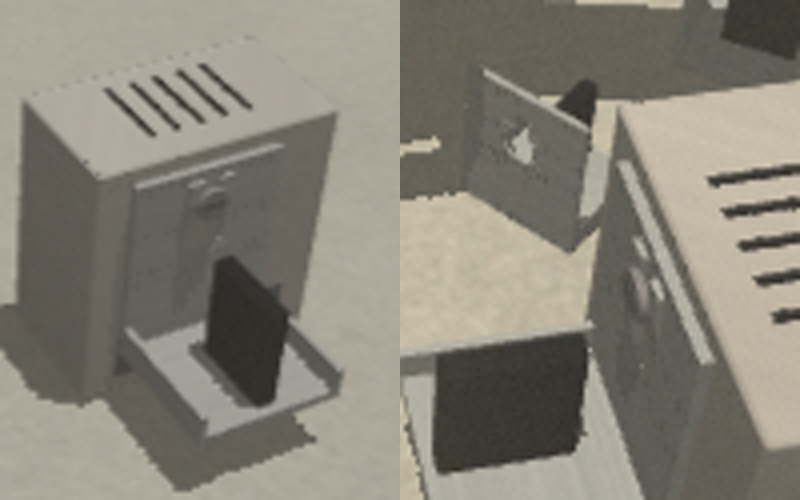

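The picture shows the shelf hanging flat and level. The screw head sits above the opening and over the slot's upper end, at left panel (210,200). The numbers agree: floor top z 0.0417 puts slot_end at about 0.130, and y' is about -9 mm. I'll hand it in.

```bash
python3 -c "
from h import *
print(env.sign_off())"
```

```text
the job is handed in; nothing more can be done
None
```

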